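# Find the hex key in the covered tool block and slacken the malt mill's lock screw

## Task

The hopper is off the malt mill and its roller gap has to be reset. Slide the loose cover plate of the wooden tool block fully back to see which well holds the blue T-handled hex key, lift the key out and fit it into the lock screw at the bottom of the bore in the mill's bearing block, turning it until it drops fully home. Then slacken the screw anticlockwise by at least an eighth of a turn and let go, leaving the key standing in the screw, the cover lying on the block and everything else where it is.

Things in the scene. Friction and masses are not known exactly. Their poses are not given: they have to be found in the camera images.
- block_origin (a point): wooden tool block fixed to the bench, 260 mm deep (x), 350 wide (y); point: its middle at rim height, 140 mm above the bench; x points from its front to its back, z up. The front half holds three wells in a row along y, the back half is a flat ledge on which the cover parks. Guide strips stand 12 mm over the rim at the sides and back, 8 mm at the front
- well1 (a point): middle of the floor of the middle well, 63 mm in front of the block's middle, 40 mm below its rim; axes as the block's. The other two wells are alike, 108 mm to either side along y. Each well is 110 mm (x) by 100 mm (y), with a 26 mm square hole in the middle of its floor in which a tool's shank hangs 50 to 85 mm deep
- cover_handle (a point): centre of the red rib handle, 90 mm long (y), 14 thick (x), 26 high, upright in the middle of the cover plate; point 13 mm above the plate. The loose plate, 122 mm (x) by 332 (y) by 4, 0.45 kg, lies on the rim over all three wells, 2 to 3 mm play between the side strips. x as the block's: it slides some 115 mm to +x onto the ledge, to the back strip
- key_handle (a point): centre of the blue handle of the hex key (0.36 kg), which hangs in one of the wells under the cover; which one varies. Handle 80 mm long (its x), 18 thick (y), 30 high (z), underside on the well floor. Below it, on its axis, an 85 mm steel hexagon shank, 19 mm across flats, two flats facing along the handle; its last 3 mm is a round nose tapering from 18.6 to 16 mm
- key_tip (a point): end of the key's shank, on its axis, 100 mm below the handle's centre
- bore_mouth (a point): malt mill with two bare steel rollers, fixed to the bench; its bearing blocks are 110 mm high. Point: centre of the round upright bore in the top of the bearing block at the mill's +y end, at the top surface; z up. The mouth is coned to 34 mm, the bore 24.5 mm wide and 22 mm deep. The lock screw lies at its bottom
- socket_floor (a point): floor of the lock screw's hexagon socket, on the bore's axis, 38 mm below the mouth; the key's tip rests here when home (handle's centre 62 mm above the mouth). Socket 20 mm across flats, 16 mm deep, its angle unknown and unlike the mill's: the key goes in every 60 degrees, within about 6 degrees; else it stands on the screw's face, tip 13 to 16 mm higher
- lock_screw (a joint): turn of the lock screw: 0 = tight as found (it cannot go further clockwise), grows anticlockwise seen from above, to 2.2 rad at most; stiff, about 0.15 N m, stays where it is left. The value tells nothing of the hexagon's angle
- pin_driver_grip (a point): middle of the round black handle (42 mm across, 33 mm high) of a pin driver in another well; it stays there
- drift_grip (a point): brass drift with a round head (48 mm flange, 26 mm high), in the third well; it stays there; point 18 mm above the well floor
- tub: clear plastic tub, 146 mm across, 80 mm high, on the grey bench scale beyond the block; origin at the centre of its underside
- tub_lid: red round lid, 148 mm across, 12 mm high, flat on the bench; origin at the centre of its underside
- feeler_bar: brass gauge bar, 20 x 130 x 12 mm (130 along its y), flat on the bench between the block and the mill; origin at the centre of its underside

How it is judged:
On the way, in this order (a step that is already met when the one before it is completed fails the run):
1. the cover plate is slid back clear of the wells, lying on the block (x of cover_handle in the frame of block_origin above 0.03 m and angle between cover_handle's own z axis and vertical below 0.1 rad), for 0.2 s.
2. the hex key is lifted clear of the block (height (world z) of key_tip above 0.142 m), for 0.1 s.
3. the key has dropped fully home in the lock screw (horizontal distance between key_tip and socket_floor below 0.004 m and z of key_tip in the frame of socket_floor below 0.005 m), for 0.2 s.
At the end, for the whole second after the job is handed in: the lock screw is turned at least 0.75 rad anticlockwise and at rest; the key stands fully home in it (tip within 5 mm of the socket floor in height and 4 mm sideways, tilt under 0.1 rad), released; the cover plate lies flat on the block's rim with its handle at least 30 mm behind the block's middle (all of step 1 and all of step 3 and value of joint lock_screw above 0.75 rad and angle between key_handle's own z axis and vertical below 0.1 rad and z of cover_handle in the frame of block_origin between 0.012 and 0.022 m and velocity of joint lock_screw between -0.05 and 0.05 rad/s); the robot touches nothing.
It fails at once if the tub, the lid or the gauge bar is moved by more than 30 mm (distance of any of tub, tub_lid, feeler_bar from where it was at the start of the episode above 0.03 m).
It fails at once if one of the other tools is taken out of its well (distance of any of pin_driver_grip, drift_grip from where it was at the start of the episode above 0.03 m).
It also fails if it takes over 61 s, if anything falls off the work surface, if the arm or the gripper's body presses on something with over 40 N, if the wrist force passes 120 N, or if a joint passes its speed limit or range.

## Robot

A 7-joint arm with a two-finger parallel gripper is mounted at the origin on the work surface. World frame = base frame: x ahead of the robot, y to its left, z up, the work surface at z = 0. Lengths are in m, angles in rad, forces in N, time in s.
With the tool pointing down it reaches from about 0.4 to 0.875 m from the base axis. Payload 4.4 kg.
Tool frame: the origin (TCP) lies on the centre line of the jaws, within the pads' length; the fingertips stand 8 mm ahead of it and the grasp point (between the pads) lies 11 mm behind it; z points along the fingers, y is the direction in which the jaws open and shut (so a half turn about z gives the same grasp; the last joint's range is limited). The gripper opens to 85 mm and grips with 20 to 120 N. Pads are 22 mm wide; open, the fingers measure 114 mm over their backs; the gripper's body (76 mm by 85 mm) begins 54 mm behind the grasp point. The pads swing forward as they close: fully open they stand 13 mm farther back than shut.
Start: joints at [-1.382, 0.628, 0.038, 1.517, -0.027, 0.996, -0.02], TCP at [0.164, 0.629, 0.239] pointing down, gripper open.
Joint ranges: [-3.06, 3.06], [-0.37, 2.12], [-1.25, 1.32], [0.18, 2.47], [-1.1, 4.24], [0.23, 1.98], [-2.94, 2.94]. Speed limits (rad/s): [2.57, 2.57, 3.14, 3.14, 3.14, 3.14, 3.14].

## Interface

Orientations are given as a rotation vector (axis times angle).
In Python, from bench import r gives the robot as it stands. The module is installed in compiled form; this text tells all that it offers.
- The arm moves only by the tool step_arm, never from a script. Its argument "motion" is one flat list of numbers, 5 for each row, row after row: the finger opening in mm, from 0 to 85.4, then the shift along the world's x, y, z in mm, then the turn about the world's z in degrees. A call has 1 to 8 rows; each row shifts and turns the commanded pose from where the row before left it; what a row does not reach is not made up. A row lasts 1/8 s, in which the tool goes at most 62.5 mm and 10.7 degrees, less where a joint would pass 70% of its speed; a pose out of reach is approached as far as the arm can. A call is refused whole if a number of a shift passes 62.5 or a number of a turn 10.7, either way. A call with a gripper value outside its range is refused whole. The fingers move at their own pace and stop on an object; the grip force is fixed at half the most. Time passes only in rows, so rows that do not move let the fingers close. It gives the time, the measured TCP pose, the force and the opening at its end, in the units of the state.
- r.observe(): the state, without advancing time (a new reading comes with each control period).
- r.snapshot(name): name is "side" or "top" or "wrist"; returns (picture, depth): 480x640x3 uint8, blue, green, red; 480x640 float32, m along the optical axis (not along the pixel's ray), 0 where there is no reading.
- r.camera_params(name): a dict with "intrinsics" (3x3 intrinsics, pixels), "k1" (the pictures are not rectified: a ray, as slopes to the right and down, at radius r is drawn at 1 + k1 r^2 times it, then the intrinsics apply), "extrinsics" (4x4, takes a point from camera to world coordinates). Camera axes: x right, y down, z forward; pixel columns grow to the right and rows downward; lengths in m; the calibration is good to about 2 mm. A picture is of the moment at which its call begins: read the wrist's pose just before it. camera_params takes no time and is no camera call; for the wrist camera it gives the pose at the moment of the call.
- r.hand_in(): hands the job in, once; it reports no verdict.
The state is a dict: "time": time; "joints": joint angles; "joint_velocities": joint speeds; "joint_torque": joint torques, N m; "tool_pos": TCP position; "ee_rot": TCP orientation; "force": force on the tool from outside, world axes, zero at the start; "ft_torque": the same for the moment, N m; "width": finger opening in m.
Only numpy, scipy, OpenCV 4.12 (cv2) and the standard library are available. Lean on these libraries where they do the work, as an engineer would, in place of code of your own. Each camera call takes 0.05 s, during which the arm holds its last target.

## Working session

There is one attempt and no reset: what is moved stays moved. The work goes in short steps, Python scripts to look and compute and a tool call to move; the robot and the scene stay as the last step left them, time stands still between calls to the robot, and variables do not carry over. Pictures are saved under pics/ and viewed, and the job is handed in when it is done.

Besides the shell and the picture viewer there is one more tool, called after "Request:" as name(argument=value, ...) on one line, values as JSON. step_arm: Moves the arm, as the interface text tells. Its arguments: {"type":"object","properties":{"motion":{"type":"array","items":{"type":"number"}}},"required":["motion"]}

```bash
mkdir -p pics; cat > h.py <<'E'
import numpy as np, cv2
from bench import r
def snap(name,tag):
    P=r.camera_params(name); im,d=r.snapshot(name)
    cv2.imwrite(f'pics/{tag}.png',im); np.savez(f'pics/{tag}.npz',im=im,d=d,K=P['intrinsics'],k1=P['k1'],E=P['extrinsics'])
    return im,d
def load(tag): return np.load(f'pics/{tag}.npz')
def ray(z,u,v):
    K=z['K'];k=float(z['k1']);x=(u-K[0,2])/K[0,0];y=(v-K[1,2])/K[1,1]
    a,b=x,y
    for _ in range(20):
        s=1+k*(a*a+b*b);a,b=x/s,y/s
    return np.array([a,b,1.0])
def pt(z,u,v,depth=None):
    if depth is None:
        w=z['d'][int(v)-1:int(v)+2,int(u)-1:int(u)+2];w=w[w>0];depth=np.median(w) if len(w) else 0
    return (z['E']@np.append(ray(z,u,v)*depth,1))[:3]
def ptz(z,u,v,h):
    E=z['E'];d=E[:3,:3]@ray(z,u,v);return E[:3,3]+d*(h-E[2,3])/d[2]
def proj(z,p):
    q=np.linalg.inv(z['E'])@np.append(p,1);a,b=q[:2]/q[2];s=1+float(z['k1'])*(a*a+b*b)
    K=z['K'];return K[0,0]*a*s+K[0,2],K[1,1]*b*s+K[1,2]
E
python3 - <<'E'
from h import *
print(r.observe())
for n in("side","top","wrist"):
    snap(n,n+"0");P=r.camera_params(n);print(n,P['intrinsics'].tolist(),P['k1'],np.round(P['extrinsics'],3).tolist())
E
```

```text
{'time': 0.0, 'joints': array([-1.38181485,  0.62931483,  0.03844214,  1.51838636, -0.02702659,
        0.9963238 , -0.02000146]), 'joint_velocities': array([ 7.92603944e-05,  1.13329319e-06,  9.34851735e-04,  5.31230401e-04,
       -6.77942404e-04,  3.09087526e-04, -4.07353260e-04]), 'joint_torque': array([-1.03767110e-03, -5.63402653e+01,  1.22611072e+00, -1.93448728e+01,
        1.11116839e-02,  1.06959860e-02,  8.46200336e-07]), 'tool_pos': array([0.16362926, 0.62842022, 0.2384035 ]), 'ee_rot': array([-3.99123095e-01, -3.11589163e+00,  2.98335238e-03]), 'force': array([-0.30743661,  0.47579795, -0.0125462 ]), 'ft_torque': array([0.01516911, 0.00994605, 0.00099721]), 'width': 0.08591950622569114}
side [[619.684958619904, 0.0, 326.8006257357467], [0.0, 619.684958619904, 245.23735843578677], [0.0, 0.0, 1.0]] -0.15138532192160872 [[0.775, -0.403, 0.487, 0.097], [-0.632, -0.484, 0.605, -0.62], [-0.009, -0.777, -0.63, 0.787], [0.0, 0.0, 0.0, 1.0]]
top [[509.30476532668325, 0.0, 329.13092522622384], [0.0, 509.30476532668325, 237.23095901599382], [0.0, 0.0, 1.0]] -0.01836740463373736 [[-0.009, -0.998, 0.067, 0.537], [-0.999, 0.007, -0.035, 0.065], [0.035, -0.067, -0.997, 1.174], [0.0, 0.0, 0.0, 1.0]]
wrist [[399.0981954598353, 0.0, 316.31212541972735], [0.0, 399.0981954598353, 233.9393023971379], [0.0, 0.0, 1.0]] -0.06207340458606074 [[0.252, 0.921, 0.298, 0.086], [0.968, -0.239, -0.08, 0.649], [-0.003, 0.308, -0.951, 0.373], [0.0, 0.0, 0.0, 1.0]]
```

View pics/side0.png

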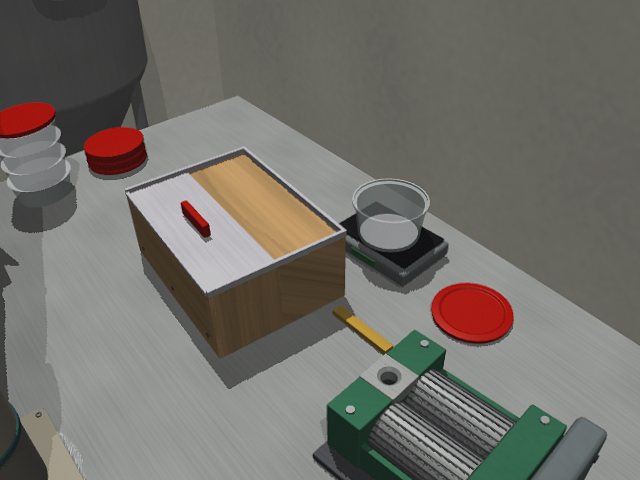

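View pics/top0.png

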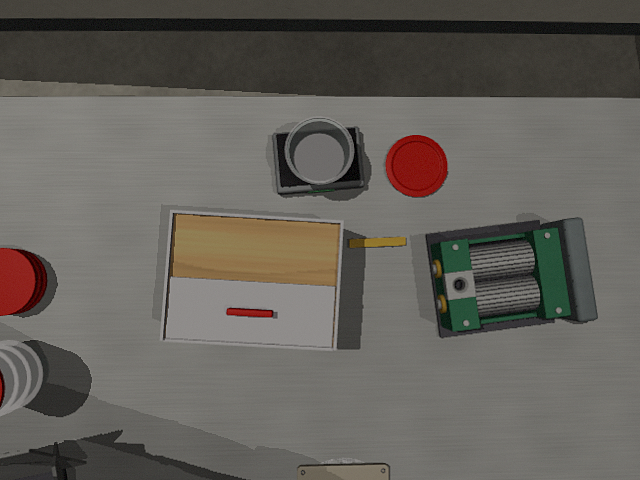

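View pics/wrist0.png

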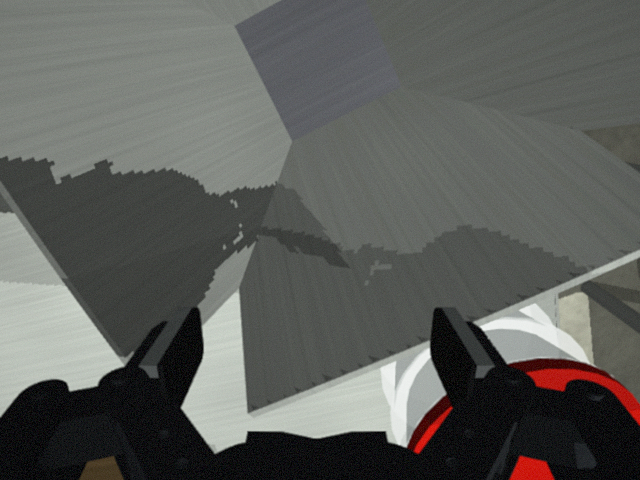

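The side view shows the cover over the front half of the block with the handle at (196,218), and the bore at (389,377). In the top view the handle is at (250,313), the bore at (460,285), and the block's outer corners are near (172,209), (344,220), (336,349) and (162,341).

```bash
python3 - <<'E'
from h import *
z=load('top0');im=z['im']
a=cv2.resize(im[195:360,150:360],None,fx=3.6,fy=3.6,interpolation=cv2.INTER_CUBIC);cv2.imwrite('pics/c1.png',a)
b=cv2.resize(im[260:310,430:490],None,fx=10,fy=10,interpolation=cv2.INTER_CUBIC);cv2.imwrite('pics/c2.png',b)
for (u,v,h) in[(172,209,.152),(344,220,.152),(336,349,.148),(162,341,.148),(250,313,.166),(460,285,.11)]:
    print(u,v,ptz(z,u,v,h),pt(z,u,v))
s=load('side0')
print(ptz(s,389,376,.11))
E
```

```text
172 209 [0.66425321 0.34372297 0.152     ] [6.83167460e-01 3.85062844e-01 1.52830932e-04]
344 220 [ 0.64011371 -0.00096012  0.152     ] [ 0.65565878 -0.01096101 -0.00199328]
336 349 [0.38225861 0.01760742 0.148     ] [0.38255787 0.01769995 0.14998564]
162 341 [0.40241077 0.36168222 0.148     ] [ 3.82979976e-01  4.04477063e-01 -2.40204460e-04]
250 313 [0.45697015 0.18619347 0.166     ] [0.45721044 0.18583052 0.16903006]
460 285 [ 0.50564957 -0.24664781  0.11      ] [ 0.50471961 -0.25592748  0.07835494]
[ 0.50474469 -0.24661407  0.11      ]
```

View pics/c1.png

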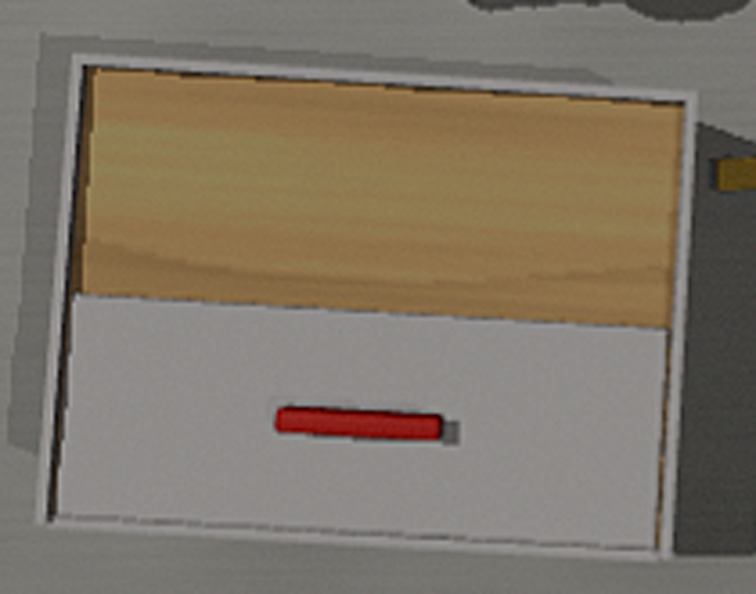

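View pics/c2.png

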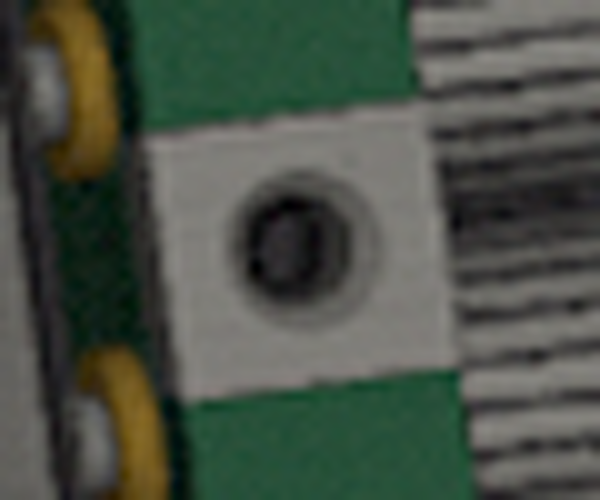

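The bore centre is at about (0.506,-0.247), the block's middle at about (0.522,0.181) with a yaw of -4°, and the handle at (0.457,0.186). I'm moving above the handle.

Request:
step_arm(motion=[60,33,-50,5,-9.9,60,33,-50,5,-9.9,60,33,-50,0,-9.9,60,33,-50,0,-9.9,60,33,-50,0,-9.9,60,33,-50,0,-9.9,60,33,-50,0,-9.9,60,33,-50,0,-9.9])

```text
time: 1.15
tool_pos: [0.4286, 0.2275, 0.2494]
ee_rot: [-2.299, -2.14, -0.001]
force: [1.2, 0.1, -0.9]
width: 0.06
```

Request:
step_arm(motion=[60,29,-42,-20,-0.3,60,0,0,0,0,60,0,0,0,0])

```text
time: 1.52
tool_pos: [0.4564, 0.1875, 0.2291]
ee_rot: [-2.299, -2.14, 0.001]
force: [-1.2, -0.1, 0.2]
width: 0.0601
```

```bash
python3 - <<'E'
from h import *
snap('wrist','w1');o=r.observe()
print(o['joints'],o['tool_pos'],o['ee_rot'],o['time'],o['force'],o['width'])
z=load('w1');print(z['E'].round(3));snap('side','s1')
from scipy.spatial.transform import Rotation as R
print(R.from_rotvec(o['ee_rot']).as_matrix().round(3))
E
```

```text
[-0.75759058  0.45149033  0.44085746  1.96434722 -0.26850544  0.78261256
 -0.23307841] [0.45617921 0.18826225 0.22928404] [-2.29680941e+00 -2.14197932e+00  3.18725052e-05] 1.575 [-0.44390165  0.54797928 -0.35925831] 0.060182439968964156
[[ 0.997 -0.068 -0.023  0.461]
 [-0.071 -0.949 -0.308  0.266]
 [-0.001  0.309 -0.951  0.364]
 [ 0.     0.     0.     1.   ]]
[[ 0.07   0.998 -0.001]
 [ 0.998 -0.07   0.001]
 [ 0.001 -0.001 -1.   ]]
```

View pics/w1.png

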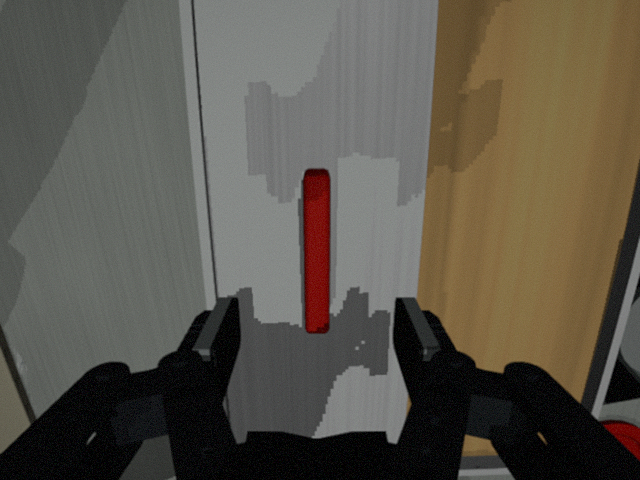

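View pics/s1.png

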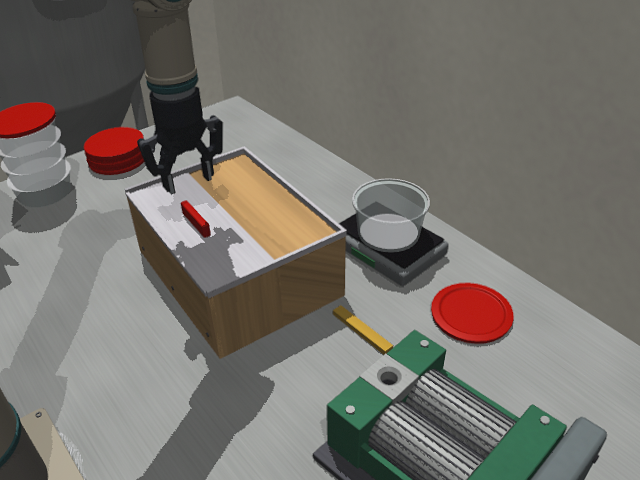

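The wrist view shows the handle's top from (317,172) to (317,325), in line with the jaws. I'll check where that puts the handle.

```bash
python3 - <<'E'
from h import *
z=load('w1')
a=ptz(z,316.5,172,.17);b=ptz(z,317,325,.17);print(a,b,(a+b)/2)
z=load('s1')
for u,v in[(183,203),(209,228)]:print(ptz(z,u,v,.17))
E
```

```text
[0.45862439 0.23489751 0.17      ] [0.4528706  0.15053975 0.17      ] [0.45574749 0.19271863 0.17      ]
[0.45457605 0.2254851  0.17      ]
[0.45284842 0.13308862 0.17      ]
```

Request:
step_arm(motion=[60,0,0,-40,0,60,0,-2,-32,0,60,0,0,0,0,0,0,0,0,0,0,0,0,0,0,0,0,0,0,0,0,0,0,0,0])

```text
time: 2.5
tool_pos: [0.4573, 0.1856, 0.1586]
ee_rot: [-2.299, -2.141, -0.004]
force: [-1.0, 0.6, 5.2]
width: 0.0125
```

Request:
step_arm(motion=[0,10,-0.7,0,0,0,20,-1.4,0,0,0,22,-1.6,0,0,0,22,-1.6,0,0,0,20,-1.4,0,0,0,14,-1,0,0,0,4,-0.3,0,0,0,0,0,0,0])

```text
time: 3.5
tool_pos: [0.5677, 0.1776, 0.1587]
ee_rot: [-2.297, -2.139, 0.001]
force: [-4.9, 0.1, 7.9]
width: 0.0129
```

Request:
step_arm(motion=[40,0,0,0,0,40,0,0,0,0,40,0,0,30,0,40,0,0,50,0,40,-55,-5,20,0,40,-55,-15,0,0,40,0,0,0,0])

```text
time: 4.38
tool_pos: [0.4536, 0.1556, 0.2571]
ee_rot: [-2.297, -2.138, 0.006]
force: [0.5, -0.0, -0.7]
width: 0.0398
```

```bash
python3 - <<'E'
from h import *
snap('wrist','w2');o=r.observe();snap('top','t2')
print(o['joints'],o['tool_pos'],o['time'],o['force'])
z=load('t2');cv2.imwrite('pics/t2c.png',cv2.resize(z['im'][195:360,150:360],None,fx=3.6,fy=3.6,interpolation=cv2.INTER_CUBIC))
E
```

```text
[-0.71803846  0.39777647  0.45827291  1.95400034 -0.23325926  0.84111656
 -0.20557236] [0.45729462 0.15677192 0.25768094] 4.425 [ 0.82851993 -0.13925723 -0.43435991]
```

View pics/w2.png

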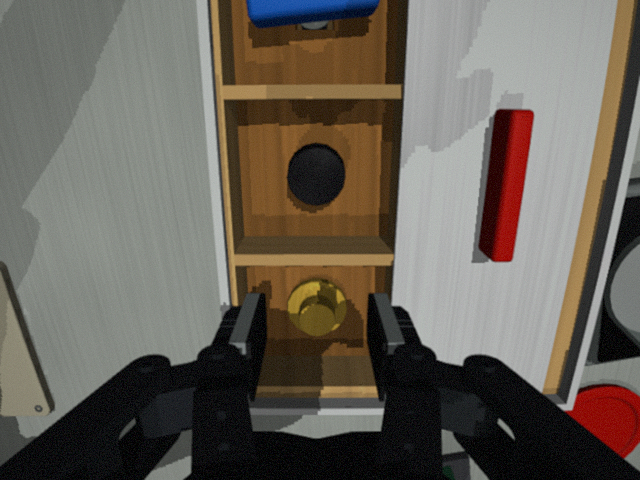

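View pics/t2c.png

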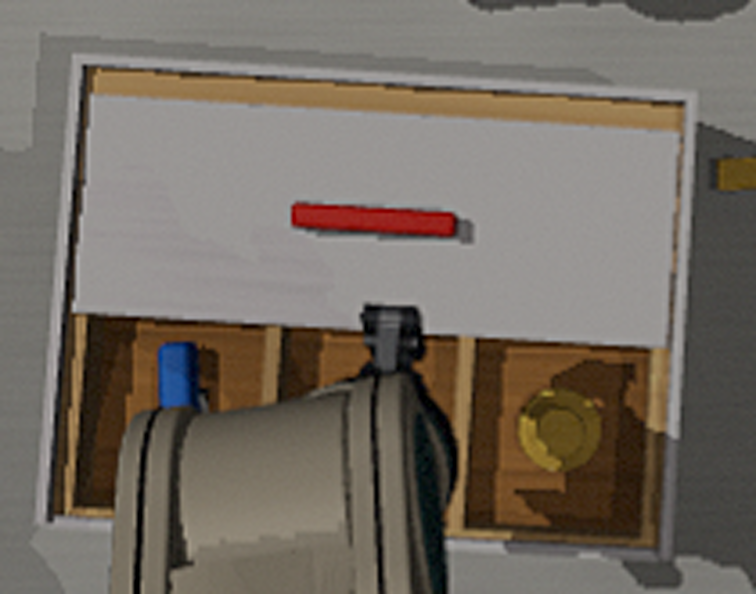

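The cover is back. The key is in the +y well (blue, wrist view at (312,10)), the pin driver is in the middle well at (316,175) and the drift is in the -y well. I'll look closer over the key and check the cover's position.

Request:
step_arm(motion=[40,5,60,0,0,40,5,60,0,0,40,0,0,0,0,40,0,0,0,0])

```text
time: 4.97
tool_pos: [0.4699, 0.277, 0.2569]
ee_rot: [2.298, 2.14, -0.0]
force: [0.7, -0.4, -0.0]
width: 0.0398
```

```bash
python3 - <<'E'
from h import *
o=r.observe();snap('wrist','w3')
print(o['joints'],o['tool_pos'],o['time'])
z=load('t2');p=ptz(z,253.9,255.8,.17);d=p[:2]-[.522,.1805];c,s=np.cos(-.071),np.sin(-.071);print(p,d@[c,s],d@[-s,c])
E
```

```text
[-0.87845731  0.48844331  0.43821935  1.79851061 -0.2531491   0.91019654
 -0.39997389] [0.46989791 0.27699332 0.25689118] 4.975
[0.56870828 0.17816498 0.17      ] 0.04675624974045102 0.000984363073268882
```

View pics/w3.png

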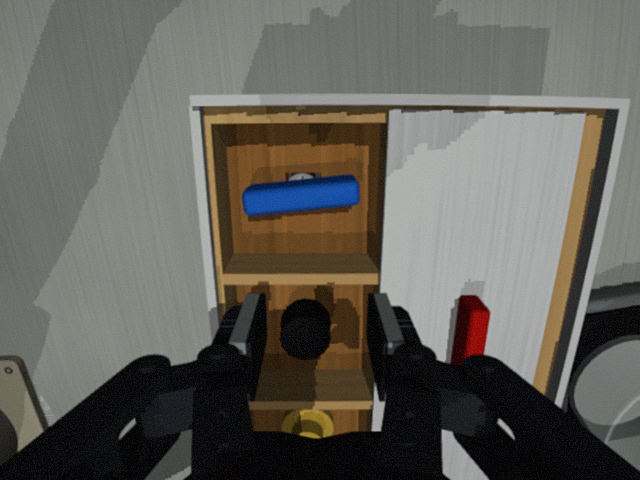

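```bash
python3 - <<'E'
from h import *
z=load('w3');cv2.imwrite('pics/w3c.png',cv2.resize(z['im'][150:240,225:380],None,fx=5,fy=5,interpolation=cv2.INTER_CUBIC))
d=z['d'];print([round(float(pt(z,u,v)[2]),4) for u,v in[(260,198),(300,190),(340,186),(300,210),(301,178)]])
E
```

```text
[0.1294, 0.1297, 0.1298, 0.1263, 0.1001]
```

View pics/w3c.png

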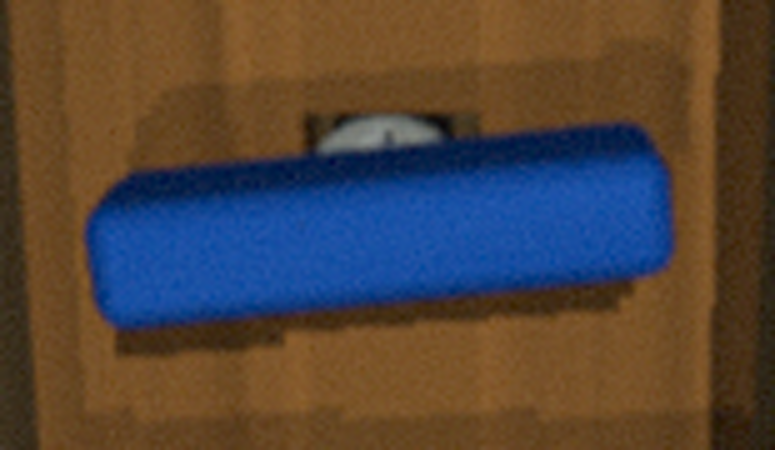

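```bash
python3 - <<'E'
from h import *
z=load('w3')
P=[ptz(z,225+u/5,150+v/5,.13) for u,v in[(100,208),(660,155),(668,268),(112,325)]]
P=np.array(P);print(P.round(4),P.mean(0))
m=((P[1]+P[2])-(P[0]+P[3]))/2;print(np.linalg.norm(m),np.degrees(np.arctan2(m[1],m[0])))
for a,b in((0,1),(3,2)):
  q=P[b]-P[a];print(np.degrees(np.arctan2(q[1],q[0])))
E
```

```text
[[0.4231 0.3037 0.13  ]
 [0.4979 0.3055 0.13  ]
 [0.4983 0.2901 0.13  ]
 [0.4227 0.2875 0.13  ]] [0.46050172 0.29670982 0.13      ]
0.07522695484204302 1.6292518621533194
1.3436200005853371
1.911647525521283
```

```bash
python3 - <<'E'
from h import *
z=load('w3');print(ptz(z,191,97,.148),ptz(z,629,100,.152))
t=load('t2')
for u,v,h in[(171.1,210.6,.152),(160.6,340,.148),(343.3,220.8,.152),(336.1,349.7,.148)]:print(ptz(t,u,v,h))
s=load('s1')
for u,v,h in[(126,190,.148),(242,150,.152),(346,234,.152),(209,293,.148)]:print('s',ptz(s,u,v,h))
w=load('w2');print('red w2',ptz(w,515,115,.17),ptz(w,500,250,.17))
E
```

```text
[0.40187867 0.36563182 0.148     ] [0.66063679 0.34820999 0.152     ]
[0.66104011 0.34547431 0.152     ]
[0.40439968 0.36445107 0.148     ]
[6.38498950e-01 4.73781182e-04 1.52000000e-01]
[0.38087488 0.0174216  0.148     ]
s [0.40418584 0.36536864 0.148     ]
s [0.64926096 0.33868228 0.152     ]
s [ 0.63099941 -0.00656175  0.152     ]
s [0.38205738 0.01977352 0.148     ]
red w2 [0.56460976 0.22233262 0.17      ] [0.56129186 0.14457429 0.17      ]
```

The wrist, top and side views agree on the block's front-left corner to about 2 mm. After that correction the key handle is at about (0.463,0.296) with a yaw of about +1.5°. I'm turning the jaws by -84.5° over it.

Request:
step_arm(motion=[40,-1,3,0,-10.6,40,-1,3,0,-10.6,40,-1,3,0,-10.6,40,-1,3,0,-10.6,40,-1,3,0,-10.5,40,-1,2,0,-10.5,40,-1,2,0,-10.5,40,0,0,0,-10.5])

```text
time: 6.02
tool_pos: [0.4626, 0.2948, 0.2577]
ee_rot: [-3.141, -0.028, -0.001]
force: [-0.2, -0.1, 0.5]
width: 0.0398
```

Request:
step_arm(motion=[40,0,0,-40,0,40,0,0,-10,0,40,0,0,0,0])

```text
time: 6.4
tool_pos: [0.4622, 0.2951, 0.2074]
ee_rot: [3.141, 0.039, -0.001]
force: [0.9, -0.3, 0.4]
width: 0.0399
```

```bash
python3 - <<'E'
from h import *
o=r.observe();snap('wrist','w4')
print(o['joints'],o['tool_pos'],o['ee_rot'],o['time'])
snap('side','s4')
z=load('s4');cv2.imwrite('pics/s4c.png',cv2.resize(z['im'][90:290,80:340],None,fx=3,fy=3,interpolation=cv2.INTER_CUBIC))
E
```

```text
[-1.11932591  0.65065202  0.80353709  1.85258166 -0.59183005  0.89594797
 -1.57769715] [0.4621523  0.29510047 0.20735255] [ 3.14066960e+00  3.86750747e-02 -6.95681872e-04] 6.4
```

View pics/w4.png

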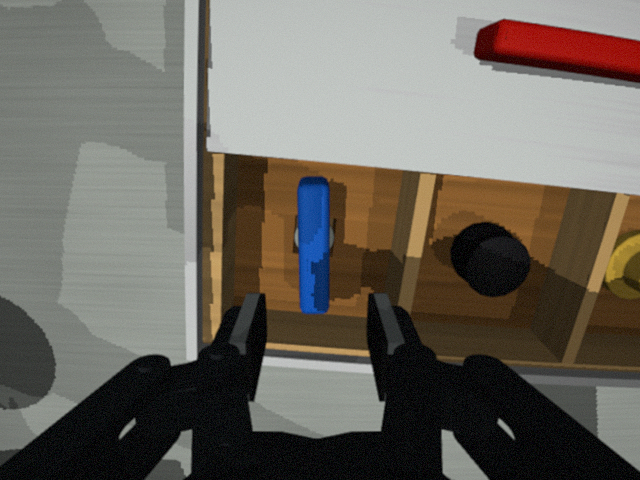

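View pics/s4c.png

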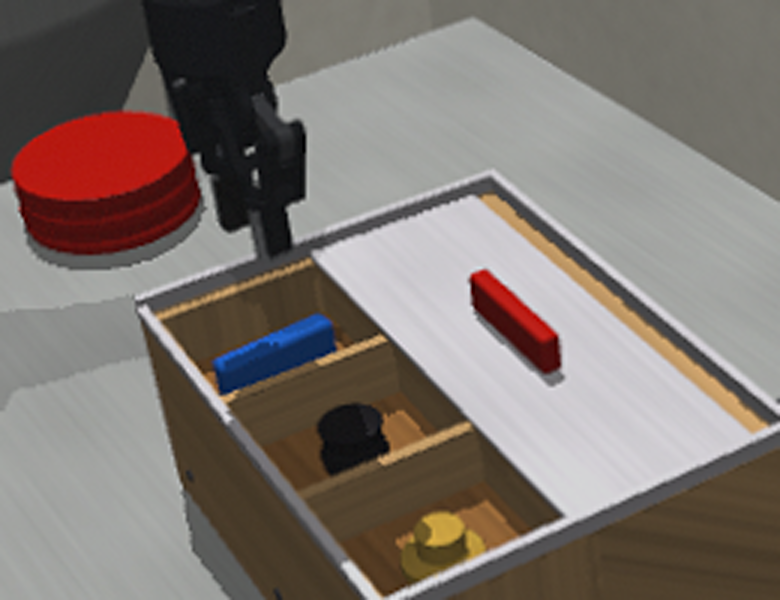

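The key's handle appears upright at column 314, rows 178–312, centred between the jaws (columns 266 and 370). I'll work out its x position from this view.

```bash
python3 - <<'E'
from h import *
z=load('w4')
print(ptz(z,313,181,.13),ptz(z,315,309,.13),ptz(z,207,152,.144))
print(z['E'][:3,3])
E
```

```text
[0.5010588  0.29737849 0.13      ] [0.42436736 0.29450009 0.13      ] [0.5168863  0.34975357 0.144     ]
[0.53986684 0.29699687 0.34170601]
```

Request:
step_arm(motion=[40,0.5,0.5,-35,0,40,0,0,-35,0,40,0,0,-20,0,40,0,0,0,0,0,0,0,0,0,0,0,0,0,0,0,0,0,0,0,0,0,0,0,0])

```text
time: 7.5
tool_pos: [0.4635, 0.2968, 0.119]
ee_rot: [-3.14, -0.041, -0.004]
force: [-0.8, -1.1, 7.7]
width: 0.0169
```

Request:
step_arm(motion=[0,0,0,15,0,0,0,0,35,0,0,0,0,45,0,0,0,0,45,0,0,0,0,30,0,0,0,0,0,0,0,0,0,0,0])

```text
time: 8.38
tool_pos: [0.4611, 0.2965, 0.2864]
ee_rot: [3.141, 0.041, -0.003]
force: [-0.6, 0.4, -3.8]
width: 0.0168
```

```bash
python3 - <<'E'
from h import *
o=r.observe();snap('wrist','w5')
print(o['joints'],o['tool_pos'],o['ee_rot'],o['time'],o['force'],o['width'])
snap('side','s5')
z=load('s5');cv2.imwrite('pics/s5c.png',cv2.resize(z['im'][30:290,60:340],None,fx=2.3,fy=2.3,interpolation=cv2.INTER_CUBIC))
E
```

```text
[-1.1771643   0.56473507  0.88584705  1.75714716 -0.49482777  1.0617974
 -1.66125279] [0.46111348 0.29645178 0.28635985] [ 3.14073884  0.04147326 -0.00338316] 8.375 [-0.63308275  0.42483876 -3.82744747] 0.016773282595552805
```

View pics/w5.png

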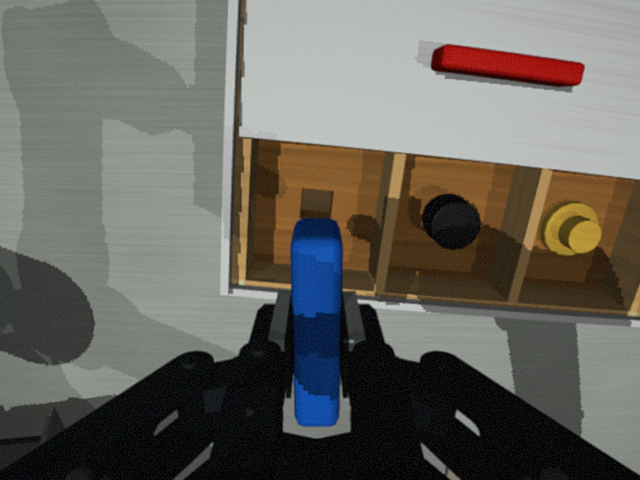

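View pics/s5c.png

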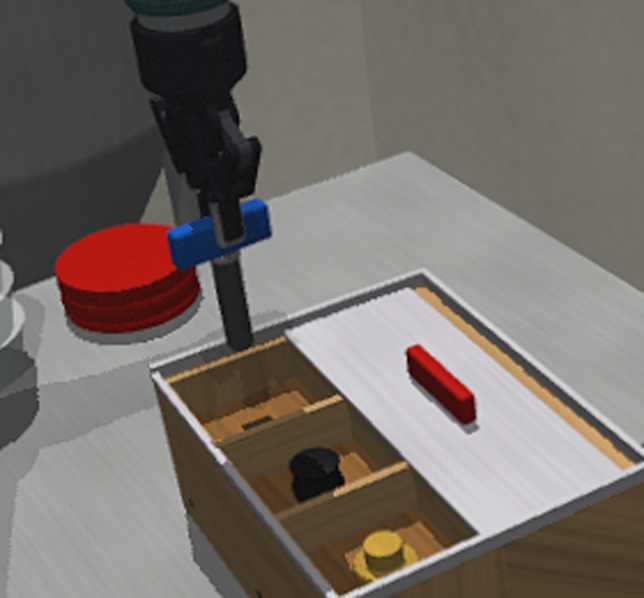

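The key is out and hangs upright, gripped at its middle. I'm carrying it to above the bore.

Request:
step_arm(motion=[0,2,-20,0,0,0,4,-40,0,0,0,5,-55,0,0,0,5,-55,0,0,0,5,-55,0,0,0,5,-55,0,0,0,5,-55,0,0,0,5,-55,0,0])

```text
time: 9.48
tool_pos: [0.4972, -0.0964, 0.2869]
ee_rot: [3.141, 0.039, -0.002]
force: [1.8, 1.0, -2.8]
width: 0.0167
```

Request:
step_arm(motion=[0,4,-55,0,0,0,3,-50,0,0,0,2,-30,0,0,0,0,-18,0,0,0,0,0,0,0,0,0,0,0,0])

```text
time: 10.22
tool_pos: [0.5067, -0.2457, 0.2868]
ee_rot: [-3.14, -0.041, 0.002]
force: [-0.1, 0.1, -3.3]
width: 0.017
```

```bash
python3 - <<'E'
from h import *
o=r.observe();snap('wrist','w6')
print(o['joints'],o['tool_pos'],o['ee_rot'],o['time'],o['force'],o['width'])
snap('side','s6');snap('top','t6')
z=load('s6');cv2.imwrite('pics/s6c.png',cv2.resize(z['im'][190:430,290:490],None,fx=2.5,fy=2.5,interpolation=cv2.INTER_CUBIC))
E
```

```text
[-0.10692572  0.56676511  0.81880749  1.71683678 -0.46519125  1.06549892
 -0.67866704] [ 0.50671432 -0.24569842  0.28676624] [-3.13993826e+00 -4.09188925e-02  1.74080468e-03] 10.225 [-0.07732976  0.09410216 -3.34673944] 0.01703502023180912
```

View pics/w6.png

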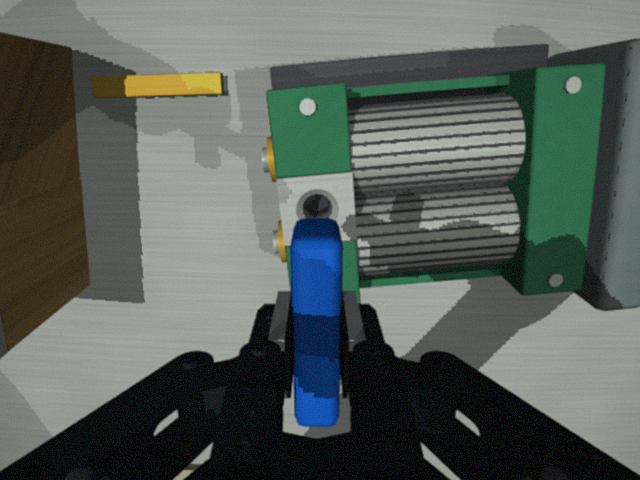

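View pics/s6c.png

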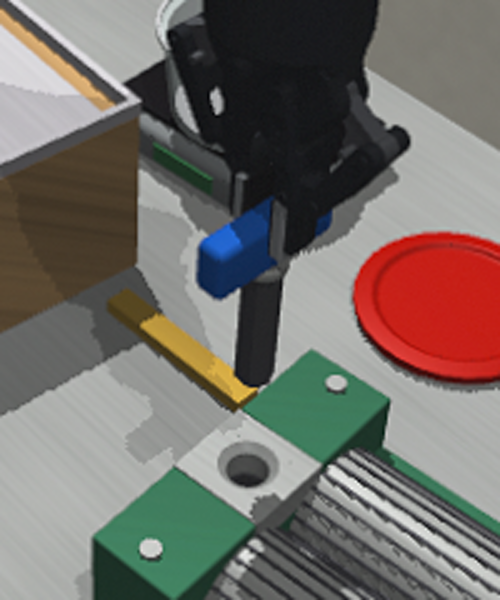

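View pics/t6.png

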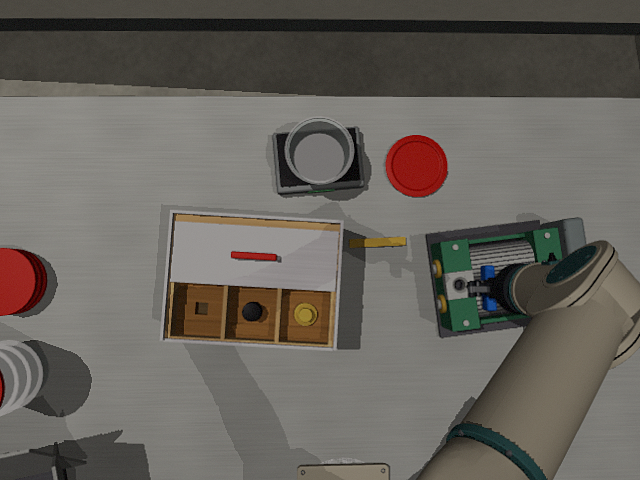

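In the top view the key is out and the cover is parked. The side crop shows the tip at about (392,342) and the bore at about (388.5,376). I'll compare these with the predicted positions.

```bash
python3 - <<'E'
from h import *
s=load('s6');t=load('t6');w=load('w6')
tip=np.array([.5067,-.2457,.1824])
print('tip pred',proj(s,tip),'handle',proj(s,tip+[0,0,.1]),'top pred handle',proj(t,tip+[0,0,.115]))
print('bore side',[ptz(s,290+u/2.5,190+v/2.5,.11) for u,v in[(248,466)]])
for c in[(317,206),(316,207)]:print('bore wrist',ptz(w,*c,.11))
print('handle wrist ends',ptz(w,318,228,.2974),ptz(w,318,418,.2974))
im=s['im'];cv2.imwrite('pics/s6d.png',cv2.resize(im[285:400,350:440],None,fx=5,fy=5,interpolation=cv2.INTER_CUBIC))
cv2.imwrite('pics/w6d.png',cv2.resize(w['im'][170:240,270:370],None,fx=7,fy=7,interpolation=cv2.INTER_CUBIC))
E
```

```text
tip pred (np.float64(392.85145705263847), np.float64(339.6696489899226)) handle (np.float64(397.9322259437478), np.float64(283.3901141889091)) top pred handle (np.float64(490.7590602136858), np.float64(287.229001346095))
bore side [array([ 0.50447105, -0.24730653,  0.11      ])]
bore wrist [ 0.50710448 -0.24652305  0.11      ]
bore wrist [ 0.50625877 -0.24574315  0.11      ]
handle wrist ends [ 0.5464074  -0.24549534  0.2974    ] [ 0.46906357 -0.24762322  0.2974    ]
```

View pics/s6d.png

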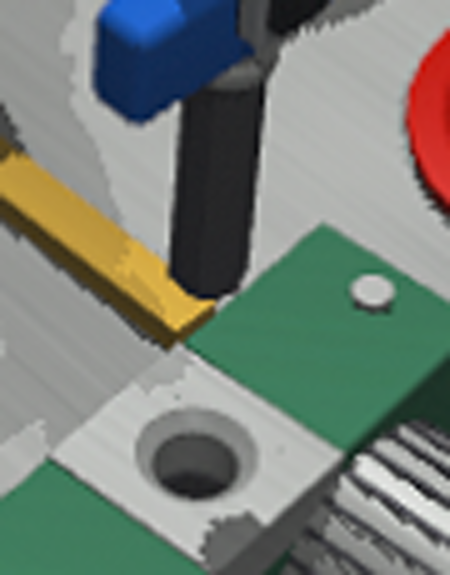

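View pics/w6d.png

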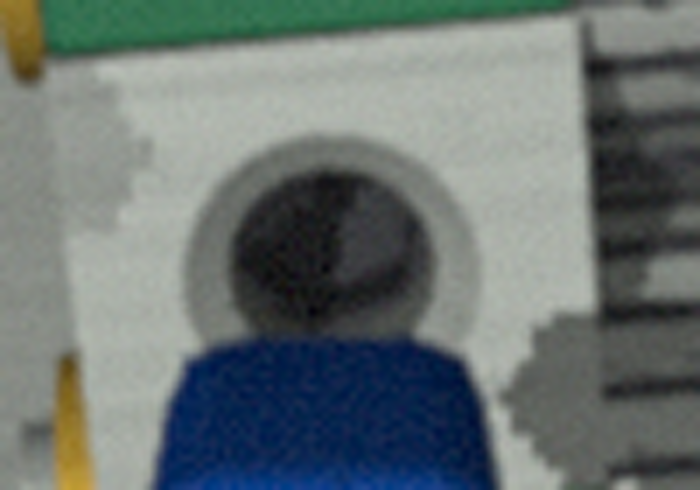

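```bash
python3 - <<'E'
from h import *
s=load('s6');w=load('w6')
a=ptz(s,350+207/5,285+283/5,.1824);b=ptz(s,350+197/5,285+457/5,.11);print(a,b,'move',b-a)
c=ptz(w,270+331/7,170+265/7,.11);print('wrist bore',c)
# depth-based plane check near block top
for u,v in[(350+100/5,285+440/5),(350+280/5,285+440/5)]:print(pt(s,u,v))
E
```

```text
[ 0.50290064 -0.24693427  0.1824    ] [ 0.50468316 -0.24748491  0.11      ] move [ 0.00178253 -0.00055064 -0.0724    ]
wrist bore [ 0.50557772 -0.24679309  0.11      ]
[ 0.48861561 -0.22527206  0.10918168]
[ 0.5272731  -0.25738319  0.10882549]
```

Request:
step_arm(motion=[0,0.4,-0.8,-25,0,0,0,0,-25,0,0,0,0,-15,0,0,0,0,-10,0,0,0,0,-6,0,0,0,0,0,0])

```text
time: 11.12
tool_pos: [0.5078, -0.2473, 0.2064]
ee_rot: [3.141, 0.041, 0.0]
force: [-0.4, 0.2, -4.0]
width: 0.0166
```

```bash
python3 - <<'E'
from h import *
o=r.observe();snap('wrist','w7')
print(o['tool_pos'],o['ee_rot'],o['time'],o['force'],o['ft_torque'],o['width'])
snap('side','s7')
z=load('s7');cv2.imwrite('pics/s7d.png',cv2.resize(z['im'][300:420,340:450],None,fx=5,fy=5,interpolation=cv2.INTER_CUBIC))
E
```

```text
[ 0.50778237 -0.24731384  0.2063748 ] [3.14128128e+00 4.11452145e-02 1.74878453e-04] 11.125 [-0.38935606  0.22117534 -3.97666178] [ 0.10407577  0.02950068 -0.03692128] 0.016605482561630025
```

View pics/s7d.png

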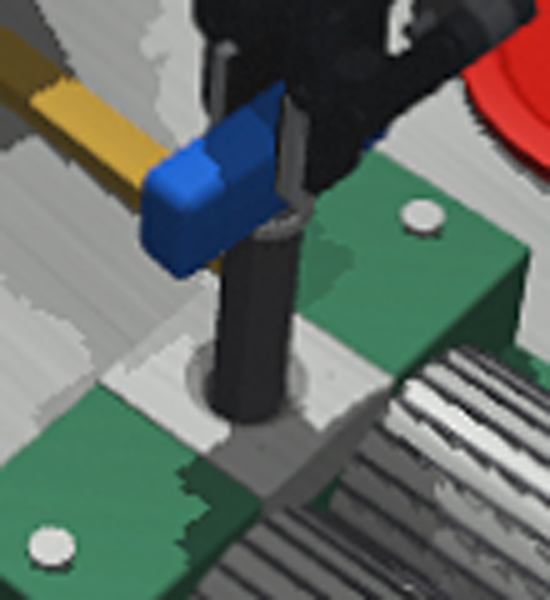

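View pics/w7.png

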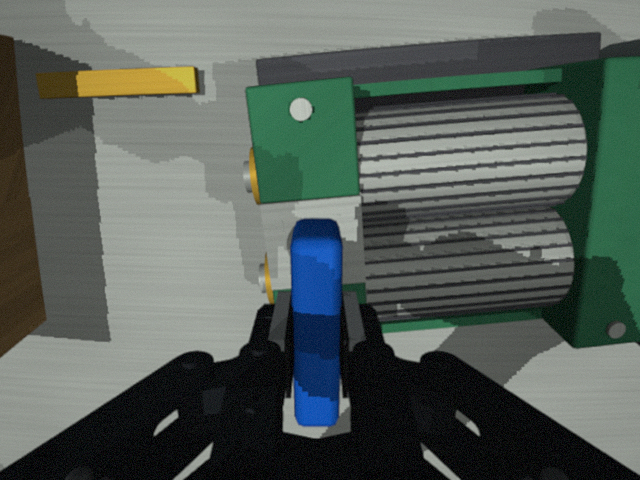

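The tip is in the cone and unloaded. I'm lowering it until it stands on the screw.

Request:
step_arm(motion=[0,0,0,-6,0,0,0,0,-5,0,0,0,0,0,0])

```text
time: 11.6
tool_pos: [0.5075, -0.2472, 0.1948]
ee_rot: [-3.141, -0.041, 0.001]
force: [-0.9, 0.4, -3.3]
width: 0.0164
```

Request:
step_arm(motion=[0,0,0,-4,0,0,0,0,0,0])

```text
time: 11.85
tool_pos: [0.5076, -0.2473, 0.191]
ee_rot: [3.141, 0.041, -0.001]
force: [0.1, 0.0, -3.2]
width: 0.0171
```

Request:
step_arm(motion=[0,0,0,-3,0,0,0,0,0,0])

```text
time: 12.1
tool_pos: [0.508, -0.2472, 0.1887]
ee_rot: [-3.141, -0.041, -0.001]
force: [-0.1, 0.8, 1.8]
width: 0.0163
```

Contact: the force rose 5 N at TCP z 0.1887, so the tip is on the screw's face. I'm pressing lightly and turning anticlockwise to search for the socket.

Request:
step_arm(motion=[0,0,0,-2,3,0,0,0,0,5,0,0,0,0,5,0,0,0,0,5])

```text
time: 12.6
tool_pos: [0.5079, -0.2467, 0.1881]
ee_rot: [-3.094, -0.536, -0.003]
force: [-2.8, 3.5, 11.1]
width: 0.0167
```

Request:
step_arm(motion=[0,0,0,0,5,0,0,0,0,5,0,0,0,0,5,0,0,0,0,5])

```text
time: 13.1
tool_pos: [0.5074, -0.2453, 0.186]
ee_rot: [-2.952, -1.065, -0.0]
force: [-0.3, 3.4, -0.8]
width: 0.0163
```

The force fell away and z reached the commanded value, so it is probably in the socket. Lowering further.

Request:
step_arm(motion=[0,0,0,-3,0,0,0,0,-3,0,0,0,0,0,0])

```text
time: 13.48
tool_pos: [0.5078, -0.2456, 0.1814]
ee_rot: [-2.954, -1.058, -0.003]
force: [-2.3, 5.9, 10.6]
width: 0.0167
```

Request:
step_arm(motion=[0,-1,1.5,0,0,0,0,0,-1,3,0,0,0,-1,0])

```text
time: 13.85
tool_pos: [0.5076, -0.2451, 0.1808]
ee_rot: [-2.928, -1.137, -0.005]
force: [-2.8, 5.2, 18.6]
width: 0.017
```

```bash
python3 - <<'E'
from h import *
o=r.observe();snap('wrist','w8')
print(o['joints'],o['tool_pos'],o['ee_rot'],o['time'],o['force'],o['ft_torque'],o['width'])
snap('side','s8')
z=load('s8');cv2.imwrite('pics/s8d.png',cv2.resize(z['im'][300:420,340:450],None,fx=5,fy=5,interpolation=cv2.INTER_CUBIC))
E
```

```text
[ 0.07558225  0.6299929   0.51269343  1.83488591 -0.4255308   0.78569284
 -0.01818278] [ 0.50758603 -0.24510232  0.1807744 ] [-2.92789961 -1.13660905 -0.00534651] 13.85 [-2.82615682  5.21596535 18.61510978] [ 1.83713762  0.88056967 -0.10989961] 0.017005337834001204
```

View pics/s8d.png

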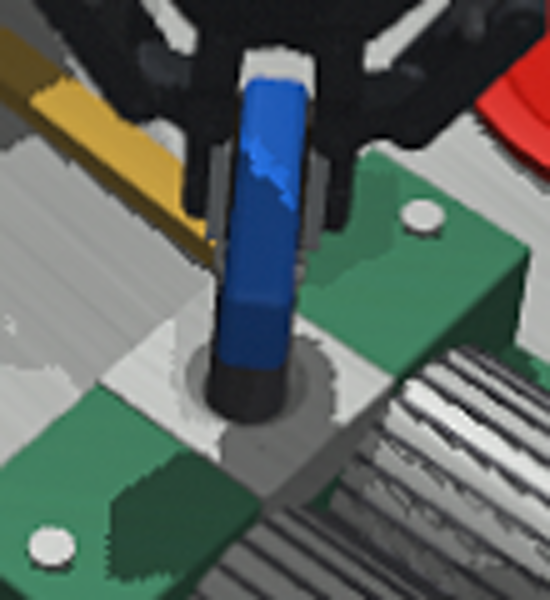

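View pics/w8.png

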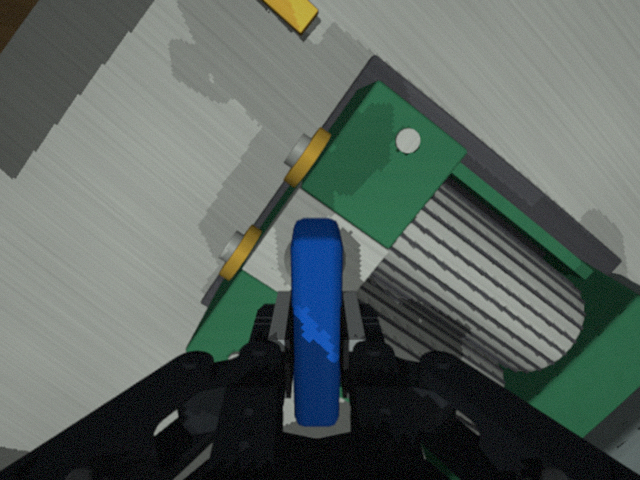

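The key engages partly (z torque -0.11 N m) but is stuck, with a sideways load of (-2.8,+5.2) N. I'll ease it up slightly, shift with the load and go down again.

Request:
step_arm(motion=[0,0,0,2,-1.5,0,-1,1.5,0,-1.5,0,0,0,0,0])

```text
time: 14.32
tool_pos: [0.5068, -0.2445, 0.1807]
ee_rot: [2.956, 1.06, 0.003]
force: [2.0, 2.7, 3.2]
width: 0.0167
```

```bash
python3 - <<'E'
from h import *
o=r.observe()
print(o['tool_pos'],o['ee_rot'],o['time'],o['force'],o['ft_torque'])
E
```

```text
[ 0.50675241 -0.24448304  0.18068465] [2.95552622e+00 1.06031075e+00 2.58427329e-03] 14.325 [1.97237619 2.7440938  3.24097114] [ 0.7632555  -0.63459346 -0.08780304]
```

Request:
step_arm(motion=[0,0.5,0.8,-2,0,0,0,0,-2,0,0,0,0,0,0])

```text
time: 14.7
tool_pos: [0.507, -0.2443, 0.1769]
ee_rot: [2.955, 1.06, 0.002]
force: [2.3, 1.6, 5.6]
width: 0.0165
```

```bash
python3 - <<'E'
from h import *
o=r.observe()
print(o['tool_pos'],o['ee_rot'],o['time'],o['force'],o['ft_torque'])
E
```

```text
[ 0.50696626 -0.24432148  0.17687626] [2.95525651e+00 1.06009891e+00 2.06294287e-03] 14.7 [2.27637472 1.58049292 5.63993867] [ 0.58651506 -0.38530861 -0.09762173]
```

Request:
step_arm(motion=[0,0.3,0.3,-2,0,0,0,0,-2,0,0,0,0,0,0])

```text
time: 15.08
tool_pos: [0.5076, -0.2445, 0.1758]
ee_rot: [2.955, 1.06, 0.006]
force: [-2.8, 4.4, 27.3]
width: 0.0168
```

```bash
python3 - <<'E'
from h import *
o=r.observe()
print(o['tool_pos'],o['ee_rot'],o['time'],o['force'],o['ft_torque'])
E
```

```text
[ 0.50760159 -0.24453922  0.17575287] [2.95501006 1.05950919 0.00574805] 15.075 [-2.81743209  4.41889012 27.26654637] [ 1.3290308   0.91155075 -0.0710901 ]
```

It meets a hard stop at z 0.1758, which matches home (tip at 0.072). I'll relieve the load and check the handle's height in the side view.

Request:
step_arm(motion=[0,0,0,2.5,0,0,0,0,0,0])

```text
time: 15.32
tool_pos: [0.5072, -0.2442, 0.1759]
ee_rot: [2.955, 1.06, 0.002]
force: [0.9, 2.2, 11.8]
width: 0.0166
```

```bash
python3 - <<'E'
from h import *
o=r.observe()
print(o['tool_pos'],o['ee_rot'],o['time'],o['force'],o['ft_torque'])
snap('side','s9')
z=load('s9');cv2.imwrite('pics/s9d.png',cv2.resize(z['im'][300:420,340:450],None,fx=5,fy=5,interpolation=cv2.INTER_CUBIC))
for n in('s8','s9'):
  z=load(n)
  for u,v in[(52,75),(53,70),(54,60),(53,90),(52,95)]:
    print(n,pt(z,340+u,300+v).round(4), end=' ')
  print()
E
```

```text
[ 0.50718446 -0.2442383   0.17590113] [2.95506830e+00 1.05993537e+00 2.42198792e-03] 15.325 [ 0.91197549  2.17927646 11.83572245] [ 0.67572319 -0.07763227 -0.12730056]
s8 [ 0.501  -0.2554  0.1235] s8 [ 0.4784 -0.2766  0.1714] s8 [ 0.479  -0.2761  0.1899] s8 [ 0.4916 -0.2683  0.111 ] s8 [ 0.4851 -0.2732  0.1104] 
s9 [ 0.4782 -0.2759  0.1609] s9 [ 0.4795 -0.2756  0.1695] s9 [ 0.4815 -0.2738  0.186 ] s9 [ 0.4917 -0.2682  0.1109] s9 [ 0.4856 -0.2728  0.1096]
```

View pics/s9d.png

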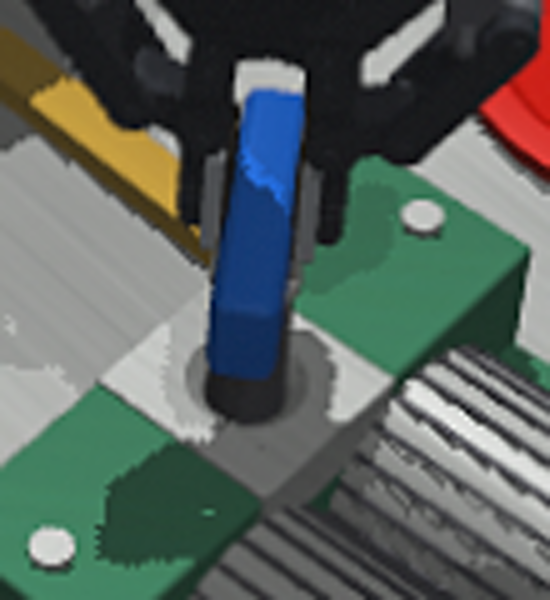

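```bash
python3 - <<'E'
from h import *
for n in('s8','s9'):
  z=load(n)
  print(n,[round(float(pt(z,340+u,300+v)[2]),4) for u,v in[(54,57),(54,52),(54,45),(54,40),(55,30),(55,25)]], pt(z,340+30,300+78).round(4))
E
```

```text
s8 [0.1909, 0.1911, 0.1913, 0.1912, 0.192, 0.193] [ 0.4824 -0.2321  0.1096]
s9 [0.1871, 0.1857, 0.1874, 0.1871, 0.1871, 0.1876] [ 0.4824 -0.2322  0.1097]
```

The handle's top is at 0.187 m (0.187 expected), so the key is home. Now I'm slackening anticlockwise.

Request:
step_arm(motion=[0,0,0,0,5,0,0,0,0,6,0,0,0,0,6,0,0,0,0,6,0,0,0,0,6,0,0,0,0,6])

```text
time: 16.12
tool_pos: [0.5061, -0.2437, 0.1759]
ee_rot: [2.498, 1.905, -0.0]
force: [-1.9, 1.6, 12.6]
width: 0.0168
```

```bash
python3 - <<'E'
from h import *
o=r.observe()
print(o['joints'],o['tool_pos'],o['ee_rot'],o['time'],o['force'],o['ft_torque'],o['width'])
E
```

```text
[ 0.17381803  0.60656393  0.3474434   1.84005174 -0.29039662  0.74472525
  0.41118418] [ 0.50613268 -0.24368694  0.17585377] [ 2.49836566e+00  1.90456734e+00 -6.74996512e-06] 16.125 [-1.91748941  1.5982063  12.64814912] [ 0.94931121  0.67970276 -0.13991553] 0.016786850172995225
```

Turned 35°, with the torque at the screw's friction. Another 37°.

Request:
step_arm(motion=[0,-0.3,0,0,6,0,0,0,0,6,0,0,0,0,6,0,0,0,0,6,0,0,0,0,6,0,0,0,0,5,0,0,0,0,2,0,0,0,0,0])

```text
time: 17.12
tool_pos: [0.5048, -0.2439, 0.1759]
ee_rot: [-1.769, -2.595, 0.002]
force: [-3.3, 2.5, 15.6]
width: 0.0168
```

```bash
python3 - <<'E'
from h import *
o=r.observe()
print(o['joints'],o['tool_pos'],o['ee_rot'],o['time'],o['force'],o['ft_torque'],o['width'])
snap('wrist','w10');snap('side','s10')
z=load('s10');cv2.imwrite('pics/s10d.png',cv2.resize(z['im'][290:420,330:450],None,fx=4.6,fy=4.6,interpolation=cv2.INTER_CUBIC))
E
```

```text
[ 0.29431077  0.58679551  0.16064117  1.83797193 -0.13229939  0.7287293
  0.90182369] [ 0.50483384 -0.24388861  0.17585127] [-1.76852631e+00 -2.59478360e+00  1.53746320e-03] 17.125 [-3.32358662  2.46156833 15.62478891] [ 0.85783532  1.2227132  -0.13092783] 0.016798338945800996
```

View pics/s10d.png

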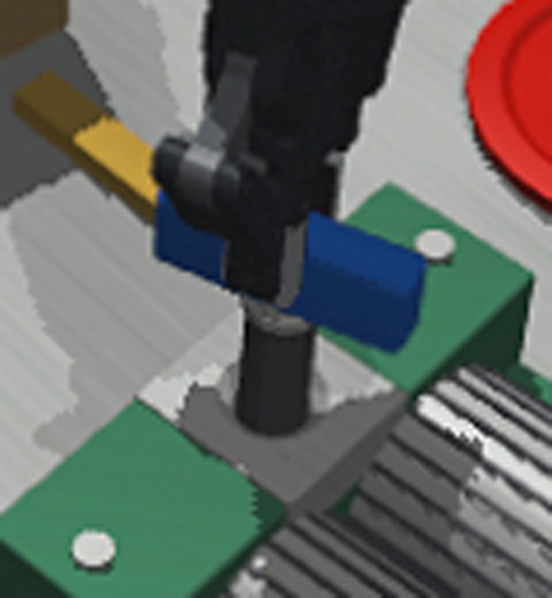

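View pics/w10.png

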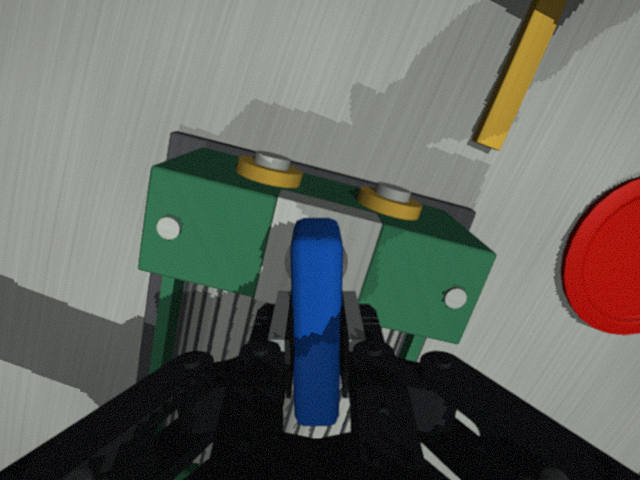

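The key has turned 72° in all since home. I'm letting go and rising.

Request:
step_arm(motion=[0,0,0,1,-1,30,0,0,0,0,50,0,0,0,0,50,0,0,0,0,50,0,0,20,0,50,0,0,50,0,50,0,0,60,0,50,0,0,0,0])

```text
time: 18.23
tool_pos: [0.5088, -0.2449, 0.3106]
ee_rot: [1.785, 2.573, 0.003]
force: [0.1, -0.9, -1.4]
width: 0.0498
```

Request:
step_arm(motion=[50,-50,-30,30,0,50,-50,-30,0,0,50,0,0,0,0,50,0,0,0,0])

```text
time: 18.73
tool_pos: [0.4088, -0.3013, 0.3338]
ee_rot: [-1.79, -2.581, -0.001]
force: [0.3, 0.4, -0.2]
width: 0.0498
```

```bash
python3 - <<'E'
from h import *
o=r.observe()
print(o['tool_pos'],o['time'],o['force'],o['width'])
snap('top','t11');snap('side','s11')
z=load('s11');cv2.imwrite('pics/s11d.png',cv2.resize(z['im'][290:420,330:450],None,fx=4.6,fy=4.6,interpolation=cv2.INTER_CUBIC))
E
```

```text
[ 0.40877868 -0.30131441  0.33380963] 18.725 [ 0.32846301  0.38668918 -0.21592774] 0.049763248131867104
```

View pics/s11d.png

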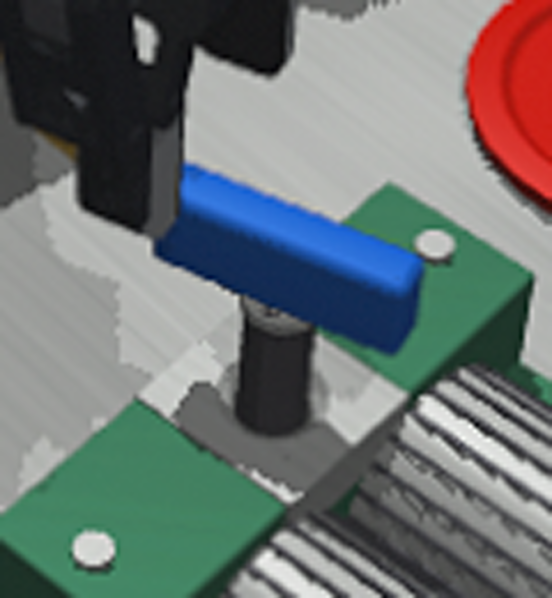

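View pics/t11.png

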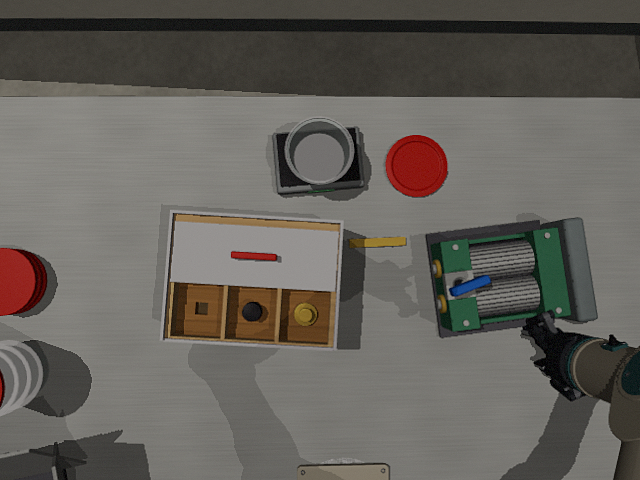

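The key stands in the bore and is released (top view at (471,286)), with the gripper clear. The cover is parked and the tub, lid and bar are where they started. I'll check the key's height and tilt, the angle, and the cover.

```bash
python3 - <<'E'
from h import *
z=load('s11')
for u,v in[(200,185),(250,210),(300,235),(350,258),(395,275)]:
  print(pt(z,330+u/4.6,290+v/4.6).round(4))
t=load('t11');m=cv2.inRange(t['im'],(120,30,0),(255,120,80));m[:, :440]=0
ys,xs=np.nonzero(m);p=np.array([ptz(t,x,y,.187) for x,y in zip(xs,ys)])[:,:2];c=p.mean(0);w,V=np.linalg.eigh(np.cov((p-c).T));print(len(p),c,np.degrees(np.arctan2(V[1,1],V[0,1])))
print([pt(t,u,v).round(4) for u,v in[(455,292),(471,286),(486,281)]])
print('cover',[round(float(pt(t,u,v)[2]),4) for u,v in[(190,235),(320,235),(190,275),(320,280)]],ptz(t,254,256,.17))
E
```

```text
[ 0.4949 -0.2206  0.188 ]
[ 0.5    -0.2363  0.187 ]
[ 0.5047 -0.2519  0.1863]
[ 0.5089 -0.2676  0.1871]
[ 0.5145 -0.2798  0.1864]
259 [ 0.50795043 -0.24813708] 110.32568435135863
[array([ 0.4944, -0.2142,  0.1859]), array([ 0.5057, -0.2463,  0.1854]), array([ 0.5151, -0.2759,  0.1867])]
cover [0.1442, 0.1425, 0.1433, 0.1442] [0.56831412 0.17796918 0.17      ]
```

```bash
python3 - <<'E'
from bench import r
print(r.hand_in(), r.observe()['time'])
E
```

```text
the job is handed in; nothing more can be done
the job is handed in; nothing more can be done
```

The job is handed in, at about 19 s on the robot's clock; it gives no verdict. I slid the cover back and found the key in the well on the +y side. I lifted it out, fitted it in the lock screw, slackened the screw anticlockwise and let go.

Last checks, all from the camera pictures:
- **Key home:** its handle's top is level at 0.185–0.188 m, against 0.187 m expected when fully home. It stands upright and released, with no force on the gripper.
- **Screw turn:** the handle turned about 70° after the key was home. Allowing for play in the socket, the screw itself moved at least about 1.0 rad (0.75 needed). I could not read the screw directly.
- **Cover:** it lies flat on the rim, its handle about 46 mm behind the block's middle (30 mm needed). It stopped about 5 mm short of full travel.
- **Everything else:** the tub, lid, gauge bar and the other two tools look unmoved in the top view.

Two things did not go cleanly:
- **Jam:** the key stuck once about halfway into the socket, with up to 19 N on it. It went in after I eased it up and shifted it 1 to 2 mm sideways.
- **Camera disagreement:** the cameras differed by about 1 mm on the bore, 2–3 mm on the block corner used for the key, and up to about 14 mm on the cover handle and the block's back edge.

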